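# Load the forked housing from the basket and latch it down

### The job

From the green basket under the lamp bar, lift out only the housing that ends in a fork, without hitting the lamp, and lay it gently flat on the pad of the latching nest, between its guides and end stops, and let go. Then swing the nest's steel latch arm over it until the arm is fully home in its catch; leave the other two housings in the basket and do not disturb the things standing around.

Things in the scene. Friction and masses are not known exactly. Their poses are not given: they have to be found in the camera images.
- fork: The forked blue plastic housing, 100 mm long (x), square body 40 wide, 40 high at x -50 to +10 mm; origin: mid-length, on the underside; z up. Fork at x +10 to +50 mm: two prongs 13 mm thick, 40 high, 14 mm gap. 0.1 to 0.2 kg. Grip it across the body near x = -20 mm. Lies in any of three places in the basket beside the plug housings, fork towards the basket's +x
- plug_a: A plug blue plastic housing, 100 mm long (x), square body 40 wide, 40 high at x -50 to +10 mm; origin: mid-length, on the underside; z up. It ends, x +10 to +50 mm, in a single round spigot 28 mm in diameter. Stays in the basket
- plug_b: The other plug housing, just like plug_a. Stays in the basket
- basket: Green open basket, fixed, outside 270 mm along its x, 340 along its y, 65 high, walls and floor 5 mm (the rim lip stands out 10 mm more). Origin: centre of its underside, on the table. The housings lie side by side about 88 mm apart along its y, their length nearly along its x. Reach in under the lamp from the basket's -x side
- lamp: Aluminium lamp bar, fixed over the basket: same origin and axes as the basket. The bar runs along y from -210 to +165 mm, is 90 mm wide (x -45 to +45 mm), underside 164 mm and top 200 mm above the table; it hangs right above the square bodies of the housings, so a vertical gripper cannot get at them. Its post, 30 mm square, stands at y = -210 mm
- nest: Steel nest, fixed: base plate 150 mm (x) by 200 (y) by 12; origin: centre of its underside, on the table. Raised pad in the middle (see nest_pad). The latch's hinge cheeks at y -86 to -64 mm and the catch (two cheeks, a ledge between) at y +72 to +88 mm, both x -19 to +19 mm, rise to 89 mm
- nest_pad (a point): Centre of the pad's top, 30 mm above the table, the nest's axes; the housing's underside centre belongs here, its length along x (either way round). Pad 110 mm (x) by 30 (y). End stops at x = -55 and +55 mm stand 10 mm above the pad; four guide blocks, inner faces at y = -24 and +24 mm, at x -49 to -37 and +33 to +47 mm, stand 14 mm above it
- latch (a joint): Angle of the latch arm: 0 = closed, lying level over the pad with its end in the catch; about 1.57 = standing upright; grows as it opens (up to 1.9). It stays where it is left (stiff, about 0.25 N m)
- latch_hinge (a point): Axis of the latch arm's hinge (parallel to the nest's x), at nest x 0, y -75 mm, z 80 mm; the nest's axes. The steel arm is 18 mm wide, 12 mm thick, reaches 164 mm from the axis and closes towards the nest's +y; closed, its top is 86 mm above the table and it clears the housing by 1 to 2 mm
- latch_tip (a point): On the face of the latch arm that is on top when closed, 160 mm from the hinge axis
- screwdriver: Bystander: screwdriver lying on the table, about 200 mm long
- oil_bottle: Bystander: white plastic bottle, 48 mm across, 110 mm high, standing; origin under its centre
- small_tray: Bystander: blue open tray, 130 by 100 by 45 mm; origin under its centre
Not all that is in view belongs to the job. What is shaped like the plug_b but yellow is not meant. Leave any orange look-alike of the plug_a alone.

How it is judged:
On the way, in this order (a step that is already met when the one before it is completed fails the run):
1. the forked housing is lifted clear of the basket's rim (height (world z) of fork above 0.08 m), for 0.1 s.
2. it lies in the nest, let go, with the latch still open (x of fork in the frame of nest between -0.012 and 0.012 m and y of fork in the frame of nest between -0.01 and 0.01 m and z of fork in the frame of nest between 0.026 and 0.034 m and angle between the x axis of fork and the x axis of nest, either way round below 0.2 rad and angle between fork's own z axis and vertical below 0.1 rad and contact force between fork and the fingers below 0.1 N and linear speed of fork below 0.02 m/s and value of joint latch above 0.6 rad), for 0.2 s.
At the end, for the whole second after the job is handed in: The forked housing rests flat on the nest's pad between guides and stops (within 12 mm along, 10 mm across, 4 mm in height, 0.2 rad in direction, tilt under 0.1 rad); the latch is closed to within 0.05 rad; both plug housings lie in the basket (x of fork in the frame of nest between -0.012 and 0.012 m and y of fork in the frame of nest between -0.01 and 0.01 m and z of fork in the frame of nest between 0.026 and 0.034 m and angle between the x axis of fork and the x axis of nest, either way round below 0.2 rad and angle between fork's own z axis and vertical below 0.1 rad and x of plug_a in the frame of basket between -0.13 and 0.13 m and y of plug_a in the frame of basket between -0.165 and 0.165 m and height (world z) of each of plug_a, plug_b below 0.04 m and x of plug_b in the frame of basket between -0.13 and 0.13 m and y of plug_b in the frame of basket between -0.165 and 0.165 m and value of joint latch below 0.05 rad and linear speed of fork below 0.02 m/s); the robot touches nothing.
It fails at once if the lamp bar is hit (over 10 N) (contact force between lamp and anything else above 10 N).
It fails at once if a plug housing is lifted above the basket's rim (height (world z) of any of plug_a, plug_b above 0.07 m).
It fails at once if the forked housing is dropped or thrown (faster than 0.5 m/s while not held) (contact force between fork and the fingers below 0.1 N and linear speed of fork above 0.5 m/s).
It fails at once if a bystander is moved more than 40 mm (distance of any of screwdriver, oil_bottle, small_tray from where it was at the start of the episode above 0.04 m).
It also fails if it takes over 64 s, if anything falls off the work surface, if the arm or the gripper's body presses on something with over 40 N, if the wrist force passes 120 N, or if a joint passes its speed limit or range.

### The arm

A 6-joint arm with a two-finger parallel gripper is mounted at the origin on the work surface. World frame = base frame: x ahead of the robot, y to its left, z up, the work surface at z = 0. Lengths are in m, angles in rad, forces in N, time in s.
With the tool pointing down it reaches from about 0.275 to 0.825 m from the base axis. Payload 5.2 kg.
Tool frame: the origin (TCP) lies at the very end of the fingers, on their centre line; the grasp point (between the pads) lies 19 mm behind it (manip.pinch_z is the distance from the TCP to the grasp point, in m); z points along the fingers, y is the line along which they close (so a half turn about z gives the same grasp; the last joint's range is limited). The gripper opens to 93 mm and grips with 3 to 60 N. Pads are 15 mm wide; open, the fingers measure 128 mm over their backs; the gripper's body (75 mm by 188 mm) begins 65 mm behind the grasp point.
Start: joints at [-1.378, 0.259, 1.535, -0, 1.348, -0.203], TCP at [0.212, -0.507, 0.219] pointing down, gripper open.
Joint ranges: [-3.14, 3.14], [-0.91, 2.08], [0.19, 2.58], [-1.22, 4.36], [0.22, 2.71], [-3.12, 3.12]. Speed limits (rad/s): [2.57, 2.57, 3.14, 3.14, 3.14, 3.14].

### API

Orientations are given as a rotation vector (axis times angle).
In Python, from bench import get_state, cams, job, manip gives the robot as it stands.
- The arm moves only by the tool apply_moves, never from a script. Its arguments are lists of equal length, an entry for each row: "translation": the shift along the tool's x, y, z normalised to -1 to 1, where 1 is 0.5 m, a list of three; "rot": the turn, a rotation vector about the tool's x, y, z normalised to -1 to 1, where 1 is 2 pi rad, a list of three. A call has 1 to 12 rows; each row shifts and turns the commanded pose from where the row before left it, along the tool's axes as they then stand; what a row does not reach is not made up. A row lasts 1/8 s, in which the tool goes at most 62.5 mm and 10.7 degrees, less where a joint would pass 70% of its speed; a pose out of reach is approached as far as the arm can. A call with a number of a shift or a turn outside -1 to 1 is refused whole. A call with a gripper value outside its range is refused whole. "claw" is the opening, from 0 (shut) to 1 (fully open), set as the call begins (left out, the last holds). The fingers move at their own pace and stop on an object; "newtons" is the grip in N (left out, the last holds). Time passes only in rows, so rows that do not move let the fingers close. It gives the time, the measured TCP pose, the force and the opening at its end, in the units of the state.
- get_state(): the state, without advancing time (a new reading comes with each control period).
- cams.get_image(name): name is "scene" or "side" or "wrist"; returns a dict with "image" (384x512x3 uint8, blue, green, red), "intrinsics" (3x3 intrinsics, pixels), "view" (4x4, takes a point from world to camera coordinates). Camera axes: x right, y up, looking along -z (the intrinsics and any distortion apply to the point x, -y, -z); pixel columns grow to the right and rows downward; lengths in m; the calibration is good to about 2 mm. A picture is of the moment at which its call begins. There is no depth.
- job.job_done(): hands the job in, once; it reports no verdict.
Trained networks look in the newest picture that a camera, given by its name, has taken for a name from the list of things; names that differ only in an ending like _2 or _b are one class to them, and where a whole thing is asked for, a point or a joint stands for the part that bears it (a point fixed in the world has none). Each returns a list of dicts, best first, with "conf" (0 to 1); they miss things now and then, are a little off and sometimes report something else, mostly with a low value. They report only what shows in the picture. A call takes as long as a camera call. They do not tell look-alikes from the thing itself.
- cams.spot_in(camera, query): "location" ([column, row] in pixels, amid what is visible of it).
- cams.silhouettes(camera, query): "region" (384x512 bool, what is visible of it) and "location" ([column, row] in pixels, amid what is visible of it).
The state is a dict: "time": time; "qpos": joint angles; "joint_vel": joint speeds; "joint_efforts": joint torques, N m; "eef_pos": TCP position; "tool_rot": TCP orientation; "wrist_force": force on the tool from outside, world axes, zero at the start; "wrist_torque": the same for the moment, N m; "finger_gap": finger opening in m.
Only numpy, scipy, OpenCV 4.12 (cv2) and the standard library are available. Lean on these libraries where they do the work, as an engineer would, in place of code of your own. Each camera call takes 0.05 s, during which the arm holds its last target. There are 200 camera calls.

## Working session

There is one attempt and no reset: what is moved stays moved. The work goes in short steps, Python scripts to look and compute and a tool call to move; the robot and the scene stay as the last step left them, time stands still between calls to the robot, and variables do not carry over. Pictures are saved under pics/ and viewed, on a budget of 10 in all, crops included, one or two more only if the job needs it, and the job is handed in when it is done.

Besides the shell and the picture viewer there is one more tool, called after "Call:" as name(argument=value, ...) on one line, values as JSON. apply_moves: Moves the arm, as the interface text tells. Scaled input: -1 to 1 covers 0.5 m each way for a shift and 2 pi rad each way for a turn. Its arguments: {"type":"object","properties":{"translation":{"type":"array"},"rot":{"type":"array"},"claw":{"type":"number"},"newtons":{"type":"number"}},"required":["translation","rot"]}

```bash
mkdir -p pics; ls; cat > h.py <<'E'
import numpy as np, cv2
from scipy.spatial.transform import Rotation as R
from bench import get_state, cams, job, manip
def proj(im,P):
    P=np.atleast_2d(P).astype(float); c=(im['view']@np.c_[P,np.ones(len(P))].T)[:3]
    q=im['intrinsics']@np.array([c[0],-c[1],-c[2]]); return (q[:2]/q[2]).T
def ray(im,px):
    d=np.linalg.inv(im['intrinsics'])@np.array([px[0],px[1],1.]); d=np.array([d[0],-d[1],-d[2]])
    V=im['view']; Rt=V[:3,:3].T; return -Rt@V[:3,3], Rt@d/np.linalg.norm(d)
def onz(im,px,z):
    o,d=ray(im,px); return o+d*(z-o[2])/d[2]
E
python3 - <<'E'
from h import *
print(get_state()); print(manip.pinch_z)
ims={c:cams.get_image(c) for c in ('scene','side','wrist')}
for c,im in ims.items():
    cv2.imwrite(f'pics/{c}0.png',im['image']); o,d=ray(im,(256,192)); print(c,o.round(3),d.round(3),im['intrinsics'][0,0].round(1), {k:np.shape(v) for k,v in im.items()})
    for q in ('fork','plug_a','basket','lamp','nest','latch','screwdriver','oil_bottle','small_tray'):
        print(q,[(round(r['conf'],2),np.round(r['location']).tolist()) for r in cams.spot_in(c,q)[:4]])
cv2.imwrite('pics/a.png',np.vstack([np.hstack([ims['scene']['image'],ims['side']['image']])]) if 0 else cv2.resize(ims['scene']['image'],(800,600)))
E
```

```text
pics
{'time': 0.0, 'qpos': array([-1.37780615e+00,  2.59302344e-01,  1.53605549e+00, -2.19756561e-05,
        1.34801159e+00, -2.02781646e-01]), 'joint_vel': array([-0.00062003, -0.00068915,  0.00027635,  0.00099432, -0.00022883,
       -0.00164629]), 'joint_efforts': array([ 8.32473379e-04, -4.37302923e+01, -2.84001625e+01,  7.19297281e-02,
        4.12808347e-02, -1.65381348e-04]), 'eef_pos': array([ 0.21195384, -0.50693244,  0.21785067]), 'tool_rot': array([-3.07853888e+00, -6.17285685e-01,  1.99840048e-05]), 'wrist_force': array([ 0.0622559 , -0.66305209,  0.46438712]), 'wrist_torque': array([-0.01405049,  0.0298889 ,  0.00866463]), 'finger_gap': 0.09288963867240323}
0.0188
scene [1.158 0.361 0.864] [-0.594 -0.334 -0.731] 355.9 {'image': (384, 512, 3), 'intrinsics': (3, 3), 'view': (4, 4)}
fork []
plug_a [(0.95, [306.0, 274.0]), (0.87, [395.0, 194.0]), (0.79, [322.0, 256.0]), (0.78, [401.0, 333.0])]
basket [(0.82, [314.0, 250.0])]
lamp [(0.81, [300.0, 232.0])]
nest [(0.89, [193.0, 190.0])]
latch [(0.56, [167.0, 174.0]), (0.56, [302.0, 230.0])]
screwdriver [(0.93, [198.0, 246.0]),
[... 185 characters left out ...]
0.605] 484.2 {'image': (384, 512, 3), 'intrinsics': (3, 3), 'view': (4, 4)}
fork [(0.55, [245.0, 256.0])]
plug_a [(0.9, [153.0, 309.0]), (0.89, [213.0, 326.0]), (0.8, [219.0, 242.0]), (0.78, [324.0, 301.0])]
basket [(0.91, [211.0, 230.0])]
lamp [(0.78, [205.0, 203.0])]
nest [(0.61, [257.0, 167.0])]
latch [(0.63, [237.0, 134.0])]
screwdriver [(0.64, [205.0, 181.0])]
oil_bottle [(0.6, [232.0, 138.0]), (0.56, [253.0, 170.0])]
small_tray [(0.93, [300.0, 129.0])]
wrist [ 0.291 -0.475  0.385] [-0.263 -0.129 -0.956] 295.6 {'image': (384, 512, 3), 'intrinsics': (3, 3), 'view': (4, 4)}
fork []
plug_a []
basket []
lamp []
nest []
latch []
screwdriver []
oil_bottle []
small_tray [(0.93, [370.0, 23.0])]
```

View pics/a.png

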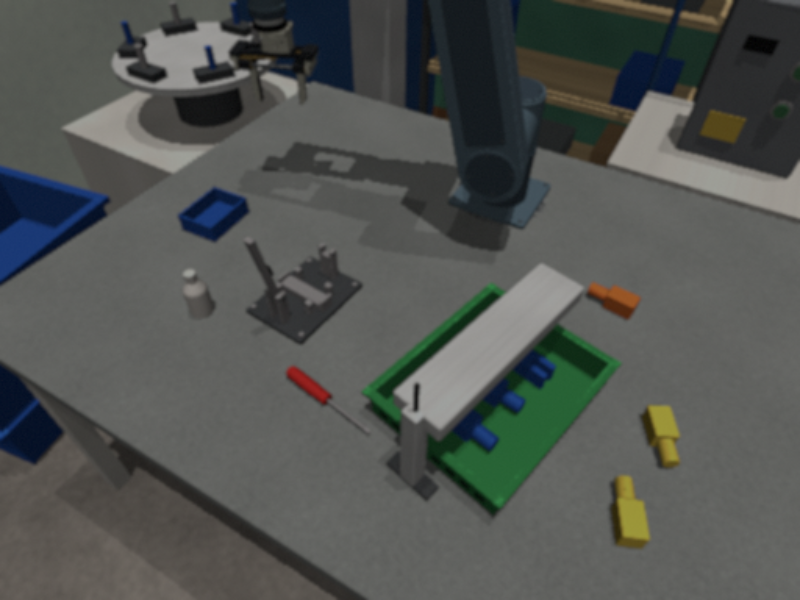

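View pics/side0.png

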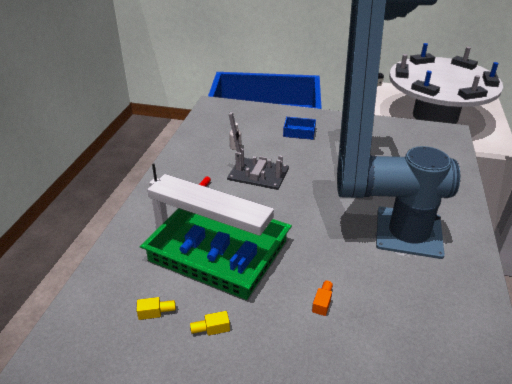

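The scene view shows the green basket with the lamp at about (300,232). Three blue ends stick out from under the lamp in 512 px coordinates: the forked one at (345,234), and round ones at (322,256) and (306,274). The side view shows the fork at (245,256).

Things that could be confused with it are the two blue plugs, yellow parts at scene (424,278) and (403,327), and an orange one at (395,192). I'll check the choice in close crops.

```bash
python3 - <<'E'
import cv2,numpy as np
s=cv2.imread('pics/scene0.png');d=cv2.imread('pics/side0.png')
def crop(i,x,y,w,h,k): return cv2.resize(i[y:y+h,x:x+w],None,fx=k,fy=k,interpolation=cv2.INTER_CUBIC)
cv2.imwrite('pics/b.png',np.hstack([crop(s,228,165,175,170,2.28),crop(d,135,150,175,170,2.28)]))
cv2.imwrite('pics/c.png',np.hstack([crop(s,145,145,95,80,4.2),crop(d,215,105,95,80,4.2)]))
E
```

```text
(no output)
```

View pics/b.png

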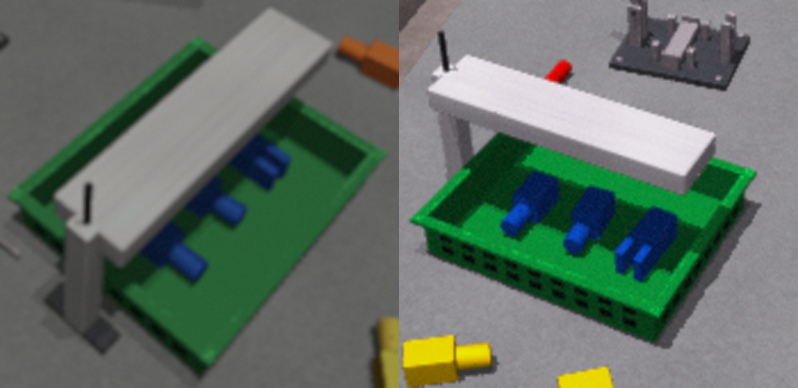

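View pics/c.png

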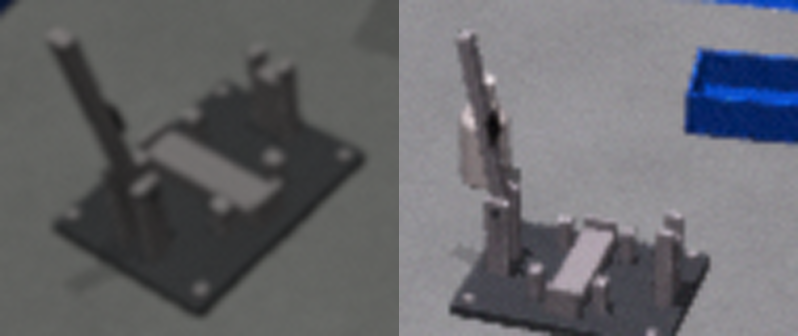

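```bash
cat > fit.py <<'E'
from h import *
from scipy.optimize import least_squares, minimize
S=cams.get_image('scene'); D=cams.get_image('side')
def c(off,k,pts): return np.array(pts,float)/k+np.array(off)
def T(p,P): 
    P=np.array(P,float); a=p[3]; return np.c_[P[:,0]*np.cos(a)-P[:,1]*np.sin(a)+p[0],P[:,0]*np.sin(a)+P[:,1]*np.cos(a)+p[1],P[:,2]+p[2]]
def fit(name,obs,p0):
    f=lambda p: np.concatenate([(proj(im,T(p,P))-px).ravel() for im,P,px in obs])
    r=least_squares(f,p0,loss='soft_l1',f_scale=1.5); print(name,r.x.round(4)); print([ (proj(im,T(r.x,P))-px).round(1).tolist() for im,P,px in obs]); return r.x
b=[(-.145,-.18,.065),(-.145,.18,.065),(.145,.18,.065),(.145,-.18,.065)]
B=fit('basket',[(S,b,c((228,165),2.28,[(10,192),(200,40),(384,155),(205,374)])),(D,[b[3],b[2],b[1],b[0]],c((135,150),2.28,[(14,222),(263,310),(356,172),(91,132)]))],[.6,0,0,0.])
pad=[(-.055,-.015,.03),(-.055,.015,.03),(.055,.015,.03),(.055,-.015,.03)]
pl=[(-.075,-.1,.012),(.075,-.1,.012),(.075,.1,.012)]
N=fit('nest',[(S,pad,c((145,145),4.2,[(150,143),(175,132),(282,185),(258,205)])),(S,pl,c((145,145),4.2,[(55,228),(202,312),(362,155)])),
 (D,pad,c((215,105),4.2,[(184,230),(215,232),(186,292),(152,290)])[[0,1,2,3]]),(D,[pl[1],(-.075,.1,.012)],c((215,105),4.2,[(51,307),(309,255)]))],[.5,-.3,0,0.])
# latch tip
a=c((145,145),4.2,[(62,35)])[0]; d=c((215,105),4.2,[(66,38)])[0]
r=least_squares(lambda P:np.r_[proj(S,P)[0]-a,proj(D,P)[0]-d],[.5,-.4,.2]); print('tip',r.x.round(3),r.cost)
q=r.x-N[:3]; cs,sn=np.cos(N[3]),np.sin(N[3]); print('tip in nest',cs*q[0]+sn*q[1],-sn*q[0]+cs*q[1],q[2])
# fork by mask overlap
g=D['image'].astype(int); h=cv2.cvtColor(D['image'],cv2.COLOR_BGR2HSV)
m=((h[...,0]>105)&(h[...,0]<130)&(h[...,1]>120)).astype(np.uint8)
n,l,st,ce=cv2.connectedComponentsWithStats(m)
i=l[256,245] or l[np.unravel_index(0,l.shape)]; lab=[k for k in range(1,n) if abs(ce[k]-[245,256]).max()<12]; print([ (st[k].tolist(),ce[k].round(1).tolist()) for k in lab])
M=np.isin(l,lab)
box=lambda x0,x1,y0,y1:[(x,y,z) for x in(x0,x1) for y in(y0,y1) for z in(0,.04)]
parts=[box(-.05,.01,-.02,.02),box(.01,.05,-.02,-.007),box(.01,.05,.007,.02)]
K=6
def ren(im,p,sh=(384,512)):
    o=np.zeros((100*K,100*K),np.uint8)
    for P in parts:
        u=(proj(im,T(p,P))-[200,205])*K; cv2.fillConvexPoly(o,cv2.convexHull(u.astype(np.float32)).astype(np.int32),1)
    return o
Mk=cv2.resize(M[205:305,200:300].astype(np.uint8)*255,None,fx=K,fy=K,interpolation=cv2.INTER_CUBIC)>127
def cost(p,z=.005):
    o=ren(D,[p[0],p[1],z,p[2]])>0; return 1-(o&Mk).sum()/(o|Mk).sum()
best=None
for y0 in (-.15,0,.15):
  for x0 in(0,.02,-.02):
    p0=T(B,[(x0,.088,0)])[0]; r=minimize(cost,[p0[0],p0[1],B[3]+y0],method='Nelder-Mead',options=dict(initial_simplex=np.array([p0[0],p0[1],B[3]+y0])+np.array([[0,0,0],[.01,0,0],[0,.01,0],[0,0,.1]])))
    if best is None or r.fun<best.fun: best=r
print('fork',best.x.round(4),best.fun)
for z in (-.01,0,.005,.01,.02): 
    rr=minimize(cost,best.x,args=(z,),method='Nelder-Mead',options=dict(initial_simplex=best.x+np.array([[0,0,0],[.01,0,0],[0,.01,0],[0,0,.1]]))); print(z,rr.fun.round(3),rr.x.round(3))
F=best.x; q=F[:2]-B[:2]; cs,sn=np.cos(B[3]),np.sin(B[3]); print('fork in basket',cs*q[0]+sn*q[1],-sn*q[0]+cs*q[1],F[2]-B[3])
tips=T([F[0],F[1],.005,F[2]],[(.05,-.02,.04),(.05,.02,.04),(.05,.007,.04),(.05,-.007,.04)]); print('scene tips',((proj(S,tips)-[228,165])*2.28).round(1).tolist())
E
python3 fit.py
```

```text
basket [ 0.5797  0.227  -0.0077  1.3328]
[[[-0.4, 1.3], [-2.2, -0.7], [-0.4, -0.1], [1.7, -4.4]], [[-0.9, 0.1], [-2.3, 3.6], [-0.4, 0.8], [18.4, -13.5]]]
nest [ 0.5501 -0.2072 -0.003   1.5058]
[[[-0.9, 1.8], [-0.7, -0.8], [-0.4, -0.0], [-0.6, 0.9]], [[-0.1, -1.4], [0.7, -0.9], [1.4, -1.9]], [[0.1, -0.4], [0.2, 0.4], [-1.1, 2.0], [-0.7, 1.1]], [[-0.1, 0.0], [0.3, -0.3]]]
tip [ 0.656 -0.218  0.236] 0.05762100309851333
tip in nest -0.003822757733948106 -0.10610383452233767 0.23870679301384554
[([230, 242, 27, 31, 474], [243.3, 255.9])]
fork [0.4894 0.259  1.3536] 0.16238979461163372
-0.01 0.147 [0.493 0.246 1.346]
0 0.158 [0.491 0.253 1.352]
0.005 0.162 [0.489 0.259 1.354]
0.01 0.172 [0.488 0.263 1.361]
0.02 0.19 [0.486 0.27  1.339]
fork in basket 0.009807898929495424 0.09524000461803228 0.020782002233458163
scene tips [[276.3, 171.3], [293.5, 151.9], [288.0, 158.1], [282.0, 164.9]]
```

```bash
cat >> h.py <<'E'
def target(yaw,th,down=True):
    "tool frame: z leans th from vertical towards heading yaw; camera side (tool x) low or high"
    u=np.array([np.cos(yaw),np.sin(yaw),0]); k=np.array([0,0,1.])
    z=np.sin(th)*u-np.cos(th)*k; x=(-1 if down else 1)*(np.cos(th)*u+np.sin(th)*k)
    return np.c_[x,np.cross(z,x),z]
E
python3 - <<'E'
from h import *
for lab,yaw,q1s in (('basket',1.35,(0,.2,.4)),('nest',1.506,(-.7,-.5,-.3))):
  for th in (.7,):
    for down in(True,False):
      for q1 in q1s:
        for ph in (1.6,2.1):
          B=R.from_euler('Z',q1)*R.from_euler('Y',ph)
          e=(B.inv()*R.from_matrix(target(yaw,th,down))).as_euler('ZYZ'); a,b,c=e; c-=np.pi/2
          w=lambda v:(v+np.pi)%(2*np.pi)-np.pi
          print(lab,down,q1,ph,np.round([w(a),b,w(c)],2))
s=get_state(); e=(R.from_euler('Z',s['qpos'][0])*R.from_euler('Y',s['qpos'][1]+s['qpos'][2])*R.from_euler('Z',s['qpos'][3])*R.from_euler('Y',s['qpos'][4])*R.from_euler('Z',s['qpos'][5]+np.pi/2)); print((e.inv()*R.from_rotvec(s['tool_rot'])).magnitude())
E
```

```text
basket True 0 1.6 [ 0.69  1.41 -2.99]
basket True 0 2.1 [0.82 1.04 2.93]
basket True 0.2 1.6 [ 0.66  1.28 -2.83]
basket True 0.2 2.1 [0.84 0.91 3.07]
basket True 0.4 1.6 [ 0.61  1.16 -2.66]
basket True 0.4 2.1 [ 0.84  0.78 -3.06]
basket False 0 1.6 [0.69 1.41 0.15]
basket False 0 2.1 [ 0.82  1.04 -0.21]
basket False 0.2 1.6 [0.66 1.28 0.31]
basket False 0.2 2.1 [ 0.84  0.91 -0.07]
basket False 0.4 1.6 [0.61 1.16 0.48]
basket False 0.4 2.1 [0.84 0.78 0.08]
nest True -0.7 1.6 [0.59 1.94 2.61]
nest True -0.7 2.1 [0.55 1.51 2.34]
nest True -0.5 1.6 [0.65 1.82 2.78]
nest True -0.5 2.1 [0.63 1.42 2.48]
nest True -0.3 1.6 [0.68 1.7  2.94]
nest True -0.3 2.1 [0.71 1.31 2.62]
nest False -0.7 1.6 [ 0.59  1.94 -0.53]
nest False -0.7 2.1 [ 0.55  1.51 -0.8 ]
nest False -0.5 1.6 [ 0.65  1.82 -0.36]
nest False -0.5 2.1 [ 0.63  1.42 -0.66]
nest False -0.3 1.6 [ 0.68  1.7  -0.2 ]
nest False -0.3 2.1 [ 0.71  1.31 -0.52]
5.687373518820609e-16
```

```bash
cat >> h.py <<'E'
import json
from scipy.spatial.transform import Slerp
def plan(p,M,n=None,tail=0,p0=None,M0=None):
    "rows from the measured pose (or p0,M0) to TCP p, rotation M"
    s=get_state(); p0=s['eef_pos'] if p0 is None else np.array(p0); r0=R.from_rotvec(s['tool_rot']) if M0 is None else R.from_matrix(M0)
    r1=R.from_matrix(M); p=np.array(p); ang=(r0.inv()*r1).magnitude()
    m=int(np.ceil(max(np.linalg.norm(p-p0)/.055,ang/.17,1))); n=max(n or 0,m)
    sl=Slerp([0,1],R.concatenate([r0,r1])); rv=(r0.inv()*r1).as_rotvec()/n/(2*np.pi)
    tr=[(sl(i/n).inv().apply((p-p0)/n)/.5).round(4).tolist() for i in range(n)]+[[0,0,0]]*tail
    ro=[rv.round(4).tolist()]*n+[[0,0,0]]*tail
    print('n',n); 
    for i in range(0,len(tr),12): print(json.dumps(dict(translation=tr[i:i+12],rot=ro[i:i+12])))
def bw(B,P):
    P=np.array(P,float); a=B[3]; return np.array([B[0]+P[0]*np.cos(a)-P[1]*np.sin(a),B[1]+P[0]*np.sin(a)+P[1]*np.cos(a),P[2]])
B=np.array([.5797,.227,0,1.3328]); N=np.array([.5501,-.2072,0,1.5058]); F=np.array([.4894,.259,.005,1.3536])
E
python3 - <<'E'
from h import *
plan(bw(B,(-.27,.09,.25)),target(1.34,.75,False))
E
```

```text
n 10
{"translation": [[0.078, -0.0743, -0.0063], [0.0845, -0.0671, 0.0019], [0.0898, -0.0591, 0.0101], [0.0937, -0.0503, 0.0184], [0.0962, -0.041, 0.0266], [0.0974, -0.0312, 0.0346], [0.097, -0.0211, 0.0423], [0.0953, -0.0108, 0.0495], [0.0921, -0.0005, 0.0562], [0.0876, 0.0097, 0.0623]], "rot": [[0.0056, 0.011, -0.0143], [0.0056, 0.011, -0.0143], [0.0056, 0.011, -0.0143], [0.0056, 0.011, -0.0143], [0.0056, 0.011, -0.0143], [0.0056, 0.011, -0.0143], [0.0056, 0.011, -0.0143], [0.0056, 0.011, -0.0143], [0.0056, 0.011, -0.0143], [0.0056, 0.011, -0.0143]]}
```

Call:
apply_moves(translation=[[0.078,-0.074,-0.006],[0.0845,-0.067,0.002],[0.09,-0.059,0.01],[0.094,-0.05,0.018],[0.096,-0.041,0.027],[0.097,-0.031,0.035],[0.097,-0.021,0.042],[0.095,-0.011,0.05],[0.092,0,0.056],[0.088,0.01,0.062]], rot=[[0.0056,0.011,-0.0143],[0.0056,0.011,-0.0143],[0.0056,0.011,-0.0143],[0.0056,0.011,-0.0143],[0.0056,0.011,-0.0143],[0.0056,0.011,-0.0143],[0.0056,0.011,-0.0143],[0.0056,0.011,-0.0143],[0.0056,0.011,-0.0143],[0.0056,0.011,-0.0143]], claw=0.7)

```text
time: 2.85
eef_pos: [0.4298, -0.0135, 0.2496]
tool_rot: [-2.008, -1.596, -0.792]
wrist_force: [0.2, -0.2, -0.4]
finger_gap: 0.0651
```

```bash
python3 - <<'E'
from h import *
s=get_state(); print(s['time'],s['eef_pos'].round(3),s['qpos'].round(2),s['finger_gap']); M=R.from_rotvec(s['tool_rot']).as_matrix(); print((M.T@target(1.34,.75,False)).round(3))
W=cams.get_image('wrist'); D=cams.get_image('side'); S=cams.get_image('scene')
cv2.imwrite('pics/w1.png',W['image']); cv2.imwrite('pics/d1.png',D['image']);cv2.imwrite('pics/s1.png',S['image'])
k=lambda i,x,y:cv2.resize(i[y:y+185,x:x+250],(400,296),interpolation=cv2.INTER_CUBIC)
cv2.imwrite('pics/e.png',np.vstack([np.hstack([cv2.resize(W['image'],(400,300)),cv2.resize(S['image'],(400,300))]),np.hstack([k(D['image'],130,100),k(S['image'],180,90)])]))
o,d=ray(W,(256,192)); print(o.round(3),d.round(3), ((o-s['eef_pos'])@M).round(3),(d@M).round(3))
for q in ('fork','plug_a'): print([(round(r['conf'],2),np.round(r['location']).tolist()) for r in cams.spot_in('wrist',q)])
E
```

```text
2.85 [ 0.43  -0.014  0.25 ] [-0.85  0.14  1.86  0.59  1.62 -0.74] 0.06511862259468847
[[ 1.    -0.003  0.   ]
 [ 0.003  1.    -0.001]
 [-0.     0.001  1.   ]]
[ 0.418 -0.063  0.43 ] [ 0.121  0.421 -0.899] [ 0.085  0.001 -0.167] [-0.293  0.02   0.956]
[(0.89, [250.0, 123.0])]
[(0.66, [98.0, 103.0]), (0.62, [352.0, 124.0]), (0.58, [320.0, 7.0]), (0.57, [303.0, 129.0])]
```

View pics/e.png

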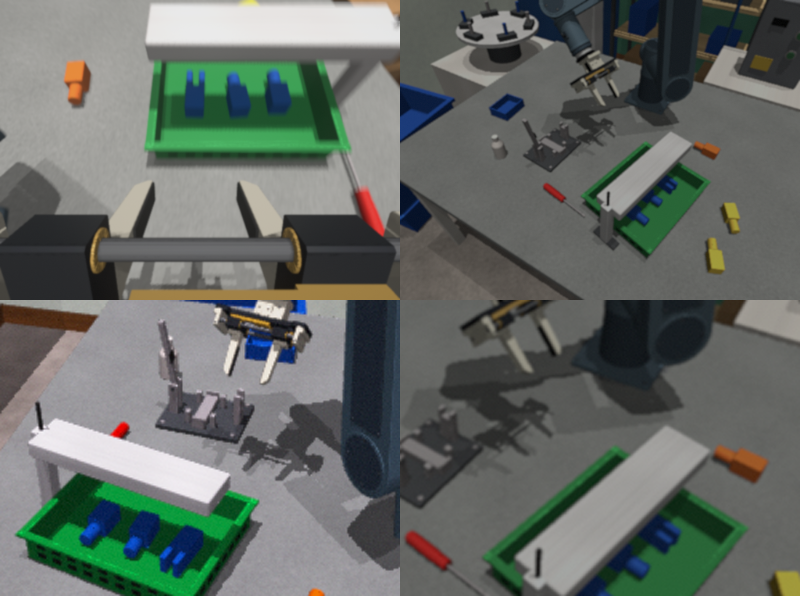

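```bash
cat > fit2.py <<'E'
from h import *
from scipy.optimize import minimize, least_squares
box=lambda x0,x1,y0,y1:[(x,y,z) for x in(x0,x1) for y in(y0,y1) for z in(0,.04)]
parts=[box(-.05,.01,-.02,.02),box(.01,.05,-.02,-.007),box(.01,.05,.007,.02)]
def T(p,P): 
    P=np.array(P,float); a=p[3]; return np.c_[P[:,0]*np.cos(a)-P[:,1]*np.sin(a)+p[0],P[:,0]*np.sin(a)+P[:,1]*np.cos(a)+p[1],P[:,2]+p[2]]
K=6
def blue(im,c):
    h=cv2.cvtColor(im['image'],cv2.COLOR_BGR2HSV); m=((h[...,0]>105)&(h[...,0]<130)&(h[...,1]>120)).astype(np.uint8)
    n,l,st,ce=cv2.connectedComponentsWithStats(m); k=min(range(1,n),key=lambda k:np.hypot(*(ce[k]-c))+(99 if st[k,4]<40 else 0)); print(st[k].tolist())
    o=(ce[k]-50).astype(int).clip(0); return o,cv2.resize((l==k)[o[1]:o[1]+100,o[0]:o[0]+100].astype(np.uint8)*255,(100*K,100*K),interpolation=cv2.INTER_CUBIC)>127
def cost(p,views):
    t=0
    for im,(o,M) in views:
        r=np.zeros(M.shape,np.uint8)
        for P in parts:
            u=((proj(im,T(p,P))-o+.5)*K-.5); cv2.fillConvexPoly(r,cv2.convexHull(u.astype(np.float32)).astype(np.int32),1)
        r=r>0; t+=1-(r&M).sum()/(r|M).sum()
    return t
def run(views,p0,zfix=None):
    f=lambda q:cost(q if zfix is None else [q[0],q[1],zfix,q[3]],views)
    best=None
    for dy in (-.1,0,.1):
        q0=np.array(p0)+[0,0,0,dy]; r=minimize(f,q0,method='Nelder-Mead',options=dict(maxiter=600,initial_simplex=q0+np.vstack([np.zeros(4),np.diag([.01,.01,.008,.08])])))
        if best is None or r.fun<best.fun: best=r
    print(best.x.round(4),round(best.fun,3)); return best.x
E
python3 - <<'E'
from fit2 import *
W=cams.get_image('wrist'); D=cams.get_image('side')
w=(W,blue(W,(250,119))); d=(D,blue(D,(244,256)))
run([w],F,.005); run([d],F,.005); p=run([w,d],F,.005); run([w,d],F)
b=[(-.145,.18,.065),(-.145,-.18,.065)]; lm=[(-.045,.165,.2),(-.045,.165,.164)]
for P in b+lm: print(P,(proj(W,bw(B,P))/1.28).round(1))
print('by z=.065',[onz(W,np.array(c)*1.28,.065).round(4) for c in((146,152),(350,152))], [bw(B,P).round(4) for P in b])
E
```

```text
[238, 92, 24, 58, 1067]
[230, 242, 27, 31, 475]
[0.4948 0.262  0.0104 1.3125] 0.216
[0.4913 0.2571 0.0065 1.3505] 0.159
[0.4925 0.2568 0.0204 1.3095] 0.395
[0.4931 0.2575 0.002  1.3205] 0.386
(-0.145, 0.18, 0.065) [[143.9 149.4]]
(-0.145, -0.18, 0.065) [[349.2 150.8]]
(-0.045, 0.165, 0.2) [[142.5  43.9]]
(-0.045, 0.165, 0.164) [[147.3  63.7]]
by z=.065 [array([0.3735, 0.1227, 0.065 ]), array([0.7206, 0.0412, 0.065 ])] [array([0.3706, 0.1285, 0.065 ]), array([0.7204, 0.0437, 0.065 ])]
```

```bash
cat > fk.py <<'E'
from h import *
from scipy.optimize import least_squares
def fk(q,L):
    h,l1,l2,d,l6=L; Rf=R.from_euler('Z',q[0])*R.from_euler('Y',q[1]+q[2])
    Rt=Rf*R.from_euler('Z',q[3])*R.from_euler('Y',q[4])*R.from_euler('Z',q[5]+np.pi/2)
    return R.from_euler('Z',q[0]).apply([l1*np.sin(q[1]),d,h+l1*np.cos(q[1])])+Rf.apply([0,0,l2])+Rt.apply([0,0,l6]),Rt
data=[([-1.37780615,.259302344,1.53605549,0,1.34801159,-.202781646],[.21195384,-.50693244,.21785067])]
s=get_state(); data.append((s['qpos'],s['eef_pos']))
r=least_squares(lambda L:np.concatenate([fk(q,L)[0]-p for q,p in data]),[.15,.42,.4,.11,.2]); L=r.x
def ik(p,M,q0):
    g=lambda q:np.r_[(fk(q,L)[0]-p)*3,(R.from_matrix(M).inv()*fk(q,L)[1]).as_rotvec()]
    r=least_squares(g,q0); q=r.x; q[3:]=(q[3:]+np.pi)%(2*np.pi)-np.pi; return q.round(2),round(r.cost,6)
if __name__=='__main__':
    print(L.round(3),r.cost)
    th=.6;s_,c_=np.sin(th),np.cos(th)
    for down in (False,True):
        for nm,base,yaw in (('fork',np.array([.493,.258,0,1.325]),1.325),('nest',N,1.506),('nest flipped',N,1.506+np.pi)):
            fx=-.028; z={'fork':.039}.get(nm,.064); b=base.copy(); b[3]=yaw
            g=bw(b,(fx,0,z)); M=target(yaw,th,down); print(nm,down,g.round(3),ik(g+M[:,2]*.0188,M,[0,.6,1.4,.7,1,3. if down else 0]))
    W=cams.get_image('wrist'); D=cv2.imread('pics/d1.png'); Dm=cams.get_image('side')
    print([int(v) for v in W['image'][20:100:2,300].mean(1)])
    st=get_state(); M=R.from_rotvec(st['tool_rot']).as_matrix(); P=[st['eef_pos']+M@np.array(v) for v in([0,0,0],[0,0,-.084],[.085,0,-.167],[.0375,.094,-.084])]; u=proj(Dm,P); print(u.round())
    c0=u[2].astype(int)-[65,45]; c0=c0.clip(0); im=D[c0[1]:c0[1]+100,c0[0]:c0[0]+133]; im=cv2.resize(im,None,fx=6,fy=6,interpolation=cv2.INTER_CUBIC)
    for v in u: cv2.drawMarker(im,tuple(((v-c0)*6).astype(int).tolist()),(0,0,255),0,14,2)
    cv2.imwrite('pics/f.png',im)
E
python3 fk.py
```

```text
[0.066 0.624 0.387 0.111 0.368] 1.2213299635964071e-05
fork False [0.486 0.231 0.039] (array([-0.16,  0.35,  2.21,  0.94,  0.77, -0.68]), np.float64(0.0))
nest False [ 0.548 -0.235  0.064] (array([-0.84,  0.62,  1.56,  0.42,  1.42, -0.94]), np.float64(0.0))
nest flipped False [ 0.552 -0.179  0.064] (array([-0.17,  0.46,  1.89,  2.34, -0.9 ,  0.44]), np.float64(0.0))
fork True [0.486 0.231 0.039] (array([-0.16,  0.35,  2.21,  0.94,  0.77,  2.46]), np.float64(0.0))
nest True [ 0.548 -0.235  0.064] (array([-0.84,  0.62,  1.56,  0.42,  1.42,  2.2 ]), np.float64(0.0))
nest flipped True [ 0.552 -0.179  0.064] (array([-0.17,  0.46,  1.89,  2.34, -0.9 , -2.7 ]), np.float64(0.0))
[231, 231, 231, 230, 232, 233, 233, 234, 233, 233, 234, 234, 235, 234, 235, 234, 235, 229, 211, 156, 107, 103, 103, 103, 101, 101, 101, 99, 97, 95, 81, 105, 108, 108, 107, 107, 110, 114, 115, 114]
[[283. 148.]
 [291. 123.]
 [292.  88.]
 [261. 113.]]
```

View pics/f.png

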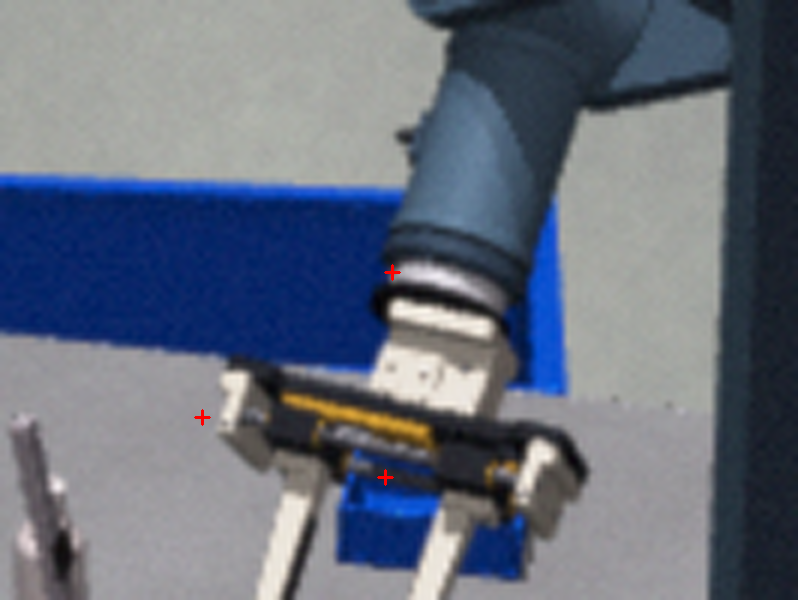

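The gripper body is wide along the closing direction, and no camera housing stands out from it. The lamp edge rows that I predicted (56 and 81) match the wrist profile (about 57 and 80). The two-view fork height comes out at about 2 mm, against 5 mm expected. I'll go in with a 0.6 rad lean.

```bash
cat >> h.py <<'E'
F=np.array([.493,.258,.005,1.325]); TH=.6
E
python3 - <<'E'
from h import *
M=target(1.325,TH,False); g=bw(F,(-.028,0,.039))+M[:,2]*.0188; u=np.array([np.cos(1.333),np.sin(1.333),0])
q1=g-.1*u+[0,0,.08]; print(g,q1); plan(q1,M,6); plan(g,M,6,2,p0=q1,M0=M)
E
```

```text
[0.4887698  0.2411378  0.02348369] [0.46521364 0.14395185 0.10348369]
n 6
{"translation": [[0.007, -0.0007, 0.0728], [0.0088, -0.0008, 0.0726], [0.0105, -0.0009, 0.0724], [0.0123, -0.001, 0.0721], [0.0141, -0.0011, 0.0718], [0.0158, -0.0012, 0.0714]], "rot": [[-0.0002, -0.0039, 0.0003], [-0.0002, -0.0039, 0.0003], [-0.0002, -0.0039, 0.0003], [-0.0002, -0.0039, 0.0003], [-0.0002, -0.0039, 0.0003], [-0.0002, -0.0039, 0.0003]]}
n 6
{"translation": [[0.0125, -0.0003, 0.0408], [0.0125, -0.0003, 0.0408], [0.0125, -0.0003, 0.0408], [0.0125, -0.0003, 0.0408], [0.0125, -0.0003, 0.0408], [0.0125, -0.0003, 0.0408], [0, 0, 0], [0, 0, 0]], "rot": [[0.0, 0.0, 0.0], [0.0, 0.0, 0.0], [0.0, 0.0, 0.0], [0.0, 0.0, 0.0], [0.0, 0.0, 0.0], [0.0, 0.0, 0.0], [0, 0, 0], [0, 0, 0]]}
```

Call:
apply_moves(translation=[[0.007,-0.0007,0.0728],[0.0088,-0.0008,0.0726],[0.0105,-0.0009,0.0724],[0.0123,-0.001,0.0721],[0.0141,-0.0011,0.0718],[0.0158,-0.0012,0.0714],[0,0,0]], rot=[[-0.0002,-0.0039,0.0003],[-0.0002,-0.0039,0.0003],[-0.0002,-0.0039,0.0003],[-0.0002,-0.0039,0.0003],[-0.0002,-0.0039,0.0003],[-0.0002,-0.0039,0.0003],[0,0,0]])

```text
time: 4.18
eef_pos: [0.4636, 0.1465, 0.1026]
tool_rot: [-2.122, -1.659, -0.655]
wrist_force: [0.5, 0.2, -0.6]
finger_gap: 0.0649
```

```bash
python3 - <<'E'
from fit2 import *
W=cams.get_image('wrist'); D=cams.get_image('side'); S=cams.get_image('scene')
for c,i in zip('wds',(W,D,S)): cv2.imwrite(f'pics/{c}2.png',i['image'])
k=lambda i,x,y:cv2.resize(i[y:y+150,x:x+200],(400,300),interpolation=cv2.INTER_CUBIC)
cv2.imwrite('pics/g.png',np.hstack([cv2.resize(W['image'],(400,300)),k(D['image'],140,120)]))
st=get_state(); print(st['eef_pos'].round(4),st['qpos'].round(2),st['wrist_force'].round(1))
M=R.from_rotvec(st['tool_rot']).as_matrix()
print('fork tool-frame',(M.T@(bw(F,(-.028,0,.039))-st['eef_pos'])).round(4))
print('corners px/1.28',(proj(W,T(F,parts[0]))/1.28).round(0).tolist())
g=bw(F,(-.028,0,.039))+target(1.325,TH,False)[:,2]*.0188; plan(g,target(1.325,TH,False),6,2)
E
```

```text
[0.4656 0.1441 0.1041] [-0.4   0.25  2.07  0.7   1.05 -0.58] [ 0.6 -0.9  0.5]
fork tool-frame [ 0.0367 -0.0012  0.1041]
corners px/1.28 [[212.0, 150.0], [214.0, 139.0], [181.0, 150.0], [179.0, 139.0], [211.0, 108.0], [213.0, 92.0], [182.0, 108.0], [180.0, 92.0]]
n 6
{"translation": [[0.0122, -0.0004, 0.041], [0.0122, -0.0004, 0.041], [0.0122, -0.0004, 0.041], [0.0122, -0.0004, 0.041], [0.0122, -0.0004, 0.041], [0.0123, -0.0004, 0.041], [0, 0, 0], [0, 0, 0]], "rot": [[0.0, -0.0, 0.0], [0.0, -0.0, 0.0], [0.0, -0.0, 0.0], [0.0, -0.0, 0.0], [0.0, -0.0, 0.0], [0.0, -0.0, 0.0], [0, 0, 0], [0, 0, 0]]}
```

View pics/g.png

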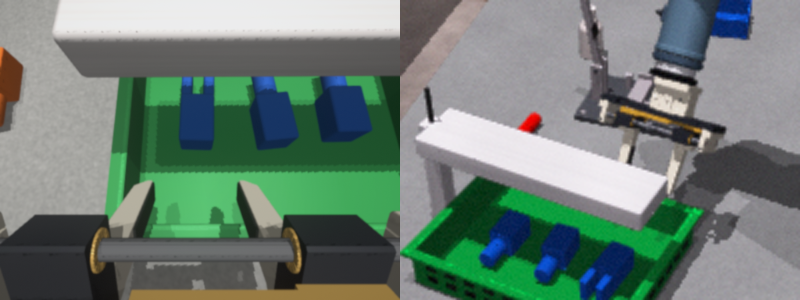

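The wrist view shows the fork body's rear top edge at about (180–213, 139), which is where I predicted it. It lies centred between the fingers, clear of the plugs, and the lamp is above.

Call:
apply_moves(translation=[[0.0122,-0.0004,0.041],[0.0122,-0.0004,0.041],[0.0122,-0.0004,0.041],[0.0122,-0.0004,0.041],[0.0122,-0.0004,0.041],[0.0123,-0.0004,0.041],[0,0,0],[0,0,0]], rot=[[0,0,0],[0,0,0],[0,0,0],[0,0,0],[0,0,0],[0,0,0],[0,0,0],[0,0,0]])

```text
time: 5.32
eef_pos: [0.4888, 0.2413, 0.0235]
tool_rot: [-2.126, -1.659, -0.66]
wrist_force: [-0.3, 0.3, -0.2]
finger_gap: 0.0651
```

```bash
python3 - <<'E'
from h import *
st=get_state(); print(st['eef_pos'].round(4),(bw(F,(-.028,0,.039))+target(1.325,TH,False)[:,2]*.0188).round(4),st['qpos'].round(2),st['wrist_force'].round(1))
E
```

```text
[0.4888 0.2413 0.0235] [0.4888 0.2411 0.0235] [-0.16  0.43  2.08  0.9   0.8  -0.62] [-0.3  0.3 -0.2]
```

Call:
apply_moves(translation=[[0,0,0],[0,0,0],[0,0,0],[0,0,0],[0,0,0],[0,0,0],[0,0,0],[0,0,0]], rot=[[0,0,0],[0,0,0],[0,0,0],[0,0,0],[0,0,0],[0,0,0],[0,0,0],[0,0,0]], claw=0.3, newtons=25)

```text
time: 6.32
eef_pos: [0.4881, 0.2422, 0.023]
tool_rot: [-2.125, -1.66, -0.659]
wrist_force: [-2.1, -4.4, 5.2]
finger_gap: 0.0403
```

```bash
python3 - <<'E'
from h import *
st=get_state(); M=R.from_rotvec(st['tool_rot']).as_matrix(); u=np.array([np.cos(1.333),np.sin(1.333),0]); p=st['eef_pos']
a=p-.065*u+[0,0,.085]; b=a-.13*u+[0,0,.01]
plan(a,M,8); plan(b,M,5,p0=a,M0=M)
E
```

```text
n 8
{"translation": [[-0.0014, 0.0001, -0.0267], [-0.0014, 0.0001, -0.0267], [-0.0014, 0.0001, -0.0267], [-0.0014, 0.0001, -0.0267], [-0.0014, 0.0001, -0.0267], [-0.0014, 0.0001, -0.0267], [-0.0014, 0.0001, -0.0267], [-0.0014, 0.0001, -0.0267]], "rot": [[-0.0, -0.0, 0.0], [-0.0, -0.0, 0.0], [-0.0, -0.0, 0.0], [-0.0, -0.0, 0.0], [-0.0, -0.0, 0.0], [-0.0, -0.0, 0.0], [-0.0, -0.0, 0.0], [-0.0, -0.0, 0.0]]}
n 5
{"translation": [[-0.0406, 0.0004, -0.0327], [-0.0406, 0.0004, -0.0327], [-0.0406, 0.0004, -0.0327], [-0.0406, 0.0004, -0.0327], [-0.0406, 0.0004, -0.0327]], "rot": [[0.0, 0.0, 0.0], [0.0, 0.0, 0.0], [0.0, 0.0, 0.0], [0.0, 0.0, 0.0], [0.0, 0.0, 0.0]]}
```

Call:
apply_moves(translation=[[-0.0014,0,-0.0267],[-0.0014,0,-0.0267],[-0.0014,0,-0.0267],[-0.0014,0,-0.0267],[-0.0014,0,-0.0267],[-0.0014,0,-0.0267],[-0.0014,0,-0.0267],[-0.0014,0,-0.0267],[0,0,0]], rot=[[0,0,0],[0,0,0],[0,0,0],[0,0,0],[0,0,0],[0,0,0],[0,0,0],[0,0,0],[0,0,0]])

```text
time: 7.45
eef_pos: [0.4728, 0.1785, 0.1085]
tool_rot: [-2.126, -1.66, -0.66]
wrist_force: [0.5, -0.9, -1.7]
finger_gap: 0.0403
```

Call:
apply_moves(translation=[[-0.04,0,-0.033],[-0.04,0,-0.033],[-0.04,0,-0.033],[-0.04,0,-0.033],[-0.04,0,-0.033],[0,0,0]], rot=[[0,0,0],[0,0,0],[0,0,0],[0,0,0],[0,0,0],[0,0,0]])

```text
time: 8.2
eef_pos: [0.4413, 0.0528, 0.119]
tool_rot: [-2.127, -1.657, -0.659]
wrist_force: [0.7, 0.9, -2.0]
finger_gap: 0.0401
```

Gripped at 40.3 mm and lifted clear of the basket. Next is a viewing pose behind the nest, kept well above everything.

```bash
python3 - <<'E'
from h import *
st=get_state(); M0=R.from_rotvec(st['tool_rot']).as_matrix(); M=target(1.506,TH,False)
v=np.array([.41,-.13,.27]); plan(v,M0,7); plan(bw(N,(-.2,0,.25)),M,6,2,p0=v,M0=M0)
E
```

```text
n 7
{"translation": [[-0.0192, 0.0041, -0.0655], [-0.0192, 0.0041, -0.0655], [-0.0192, 0.0041, -0.0655], [-0.0192, 0.0041, -0.0655], [-0.0192, 0.0041, -0.0655], [-0.0192, 0.0041, -0.0655], [-0.0192, 0.0041, -0.0655]], "rot": [[-0.0, 0.0, -0.0], [-0.0, 0.0, -0.0], [-0.0, 0.0, -0.0], [-0.0, 0.0, -0.0], [-0.0, 0.0, -0.0], [-0.0, 0.0, -0.0], [-0.0, 0.0, -0.0]]}
n 6
{"translation": [[-0.069, 0.0637, -0.0392], [-0.0706, 0.0612, -0.0403], [-0.0721, 0.0587, -0.0413], [-0.0735, 0.0562, -0.0423], [-0.0749, 0.0536, -0.0432], [-0.0762, 0.0509, -0.0441], [0, 0, 0], [0, 0, 0]], "rot": [[0.0027, -0.0, -0.004], [0.0027, -0.0, -0.004], [0.0027, -0.0, -0.004], [0.0027, -0.0, -0.004], [0.0027, -0.0, -0.004], [0.0027, -0.0, -0.004], [0, 0, 0], [0, 0, 0]]}
```

Call:
apply_moves(translation=[[-0.0192,0.0041,-0.0655],[-0.0192,0.0041,-0.0655],[-0.0192,0.0041,-0.0655],[-0.0192,0.0041,-0.0655],[-0.0192,0.0041,-0.0655],[-0.0192,0.0041,-0.0655],[-0.0192,0.0041,-0.0655],[0,0,0]], rot=[[0,0,0],[0,0,0],[0,0,0],[0,0,0],[0,0,0],[0,0,0],[0,0,0],[0,0,0]])

```text
time: 9.2
eef_pos: [0.4109, -0.13, 0.2707]
tool_rot: [-2.127, -1.66, -0.659]
wrist_force: [0.4, 0.3, -1.0]
finger_gap: 0.0402
```

Call:
apply_moves(translation=[[-0.069,0.0637,-0.0392],[-0.0706,0.0612,-0.0403],[-0.0721,0.0587,-0.0413],[-0.0735,0.0562,-0.0423],[-0.0749,0.0536,-0.0432],[-0.0762,0.0509,-0.0441],[0,0,0],[0,0,0]], rot=[[0.0027,0,-0.004],[0.0027,0,-0.004],[0.0027,0,-0.004],[0.0027,0,-0.004],[0.0027,0,-0.004],[0.0027,0,-0.004],[0,0,0],[0,0,0]])

```text
time: 10.2
eef_pos: [0.5383, -0.4035, 0.2485]
tool_rot: [-1.94, -1.824, -0.604]
wrist_force: [0.2, 0.0, -0.8]
finger_gap: 0.04
```

```bash
python3 - <<'E'
from h import *
W=cams.get_image('wrist'); cv2.imwrite('pics/w3.png',W['image']); cv2.imwrite('pics/h.png',cv2.resize(W['image'],(800,600),interpolation=cv2.INTER_CUBIC))
st=get_state(); print(st['eef_pos'].round(4)); np.savez('w3.npz',view=W['view'],intrinsics=W['intrinsics'],eef=st['eef_pos'],rot=st['tool_rot'])
for nm,P in dict(pad=[(-.055,-.015,.03),(-.055,.015,.03),(.055,.015,.03),(.055,-.015,.03)],plate=[(-.075,-.1,.012),(-.075,.1,.012),(.075,.1,.012),(.075,-.1,.012)]).items():
    print(nm,(proj(W,[bw(N,p) for p in P])*1.5625).round(0).tolist())
E
```

```text
[ 0.5381 -0.4034  0.2499]
pad [[406.0, 262.0], [374.0, 261.0], [376.0, 161.0], [405.0, 161.0]]
plate [[493.0, 288.0], [287.0, 288.0], [297.0, 154.0], [485.0, 155.0]]
```

View pics/h.png

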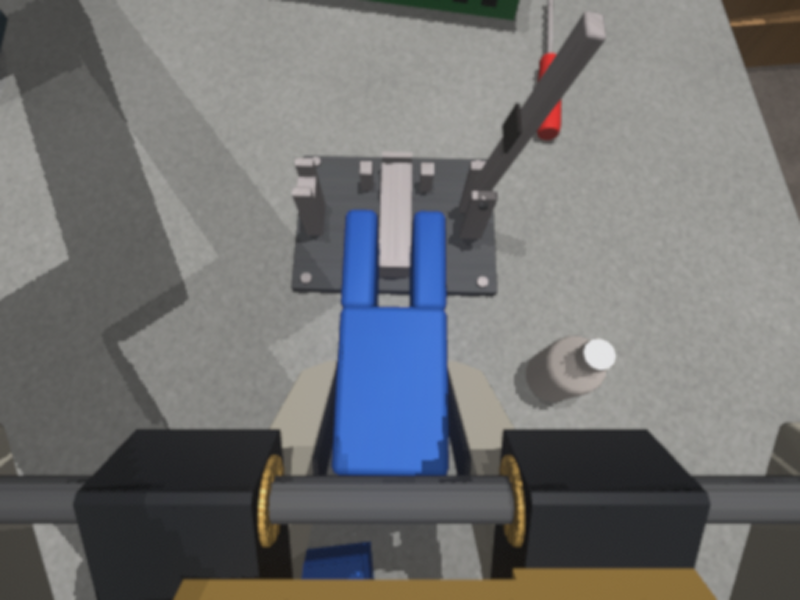

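```bash
cat > fit3.py <<'E'
from fit2 import T
from h import *
from scipy.optimize import least_squares
z=np.load('w3.npz'); W=dict(view=z['view'],intrinsics=z['intrinsics']); M=R.from_rotvec(z['rot']).as_matrix(); e=z['eef']
pts=[(-.055,-.015,.03),(-.055,.015,.03),(.055,.015,.03),(.055,-.015,.03),(-.075,-.1,.012),(-.075,.1,.012),(.075,.1,.012),(.075,-.1,.012)]
px=np.array([(412,267),(380,266),(383,162),(412,162),(496,293),(293,291),(302,156),(491,157)])/1.5625
f=lambda p:(proj(W,T([p[0],p[1],0,p[2]],pts))-px).ravel()
r=least_squares(f,[N[0],N[1],N[3]],loss='soft_l1'); print('nest',r.x.round(4),(f(r.x)*1.5625).reshape(-1,2).round(1).tolist())
f4=lambda p:(proj(W,T(p,pts))-px).ravel(); print('nest z free',least_squares(f4,[*N[:3],N[3]]).x.round(4))
fp=[(.01,.02,.04),(.01,-.02,.04),(.05,.02,.04),(.05,.007,.04),(.05,-.007,.04),(.05,-.02,.04)]
fx=np.array([(342,309),(447,309),(347,212),(375,212),(415,213),(444,213)])/1.5625
g=e-M[:,2]*.0188; p0=T([g[0],g[1],0,1.506],[(.028,0,0)])[0]; p0=[p0[0],p0[1],g[2]-.034,1.506]
print('fork expected',np.round(p0,4),((proj(W,T(p0,fp))-fx)*1.5625).round(1).tolist())
f2=lambda p:(proj(W,T(p,fp))-fx).ravel(); r2=least_squares(f2,p0); print('fork fit',r2.x.round(4),(f2(r2.x)*1.5625).round(1).tolist())
f3=lambda p:(proj(W,T([p[0],p[1],p0[2],p[2]],fp))-fx).ravel(); r3=least_squares(f3,[p0[0],p0[1],p0[3]]); print('fork fit z',r3.x.round(4))
E
python3 fit3.py
```

```text
nest [ 0.5558 -0.2111  1.4982] [[-0.1, -1.8], [0.0, -1.1], [-1.0, 1.6], [-0.3, 1.9], [3.3, -0.6], [-0.9, -0.7], [0.5, 0.4], [0.1, 1.2]]
nest z free [ 5.5560e-01 -2.1140e-01  6.0000e-04  1.4966e+00]
fork expected [ 0.5392 -0.3861  0.2314  1.506 ] [[-6.8, -10.5], [-3.8, -10.2], [-7.9, -9.7], [-3.0, -9.6], [-7.7, -10.5], [-3.8, -10.4]]
fork fit [ 0.541  -0.389   0.228   1.5009] [-0.6, -1.0, 0.8, -0.2, -1.6, 0.5, 2.7, 0.7, -2.4, -0.0, 1.1, 0.2]
fork fit z [ 0.5409 -0.3905  1.5009]
```

The wrist view shows the nest pad at (380–412, 162–267), the fork held at (335–447, 212–472), and the bottle and screwdriver clear. The nest's free height fits 0.6 mm, so that check holds. I'll use the fork-to-nest offset measured in this one picture.

```bash
python3 - <<'E'
from h import *
st=get_state(); M=R.from_rotvec(st['tool_rot']).as_matrix(); e=st['eef_pos']
a=e+[.0148,.178,0]; b=a+[0,0,-.180]; print(a,b); plan(a,M,6,p0=e,M0=M); plan(b,M,8,2,p0=a,M0=M)
E
```

```text
[ 0.55286593 -0.22539434  0.24994473] [ 0.55286593 -0.22539434  0.06994473]
n 6
{"translation": [[0.049, 0.0013, 0.0338], [0.049, 0.0013, 0.0338], [0.049, 0.0013, 0.0338], [0.049, 0.0013, 0.0338], [0.049, 0.0013, 0.0338], [0.049, 0.0013, 0.0338]], "rot": [[0.0, 0.0, 0.0], [0.0, 0.0, 0.0], [0.0, 0.0, 0.0], [0.0, 0.0, 0.0], [0.0, 0.0, 0.0], [0.0, 0.0, 0.0]]}
n 8
{"translation": [[-0.0255, -0.0, 0.0371], [-0.0255, -0.0, 0.0371], [-0.0255, -0.0, 0.0371], [-0.0255, -0.0, 0.0371], [-0.0255, -0.0, 0.0371], [-0.0255, -0.0, 0.0371], [-0.0255, -0.0, 0.0371], [-0.0255, -0.0, 0.0371], [0, 0, 0], [0, 0, 0]], "rot": [[0.0, 0.0, 0.0], [0.0, 0.0, 0.0], [0.0, 0.0, 0.0], [0.0, 0.0, 0.0], [0.0, 0.0, 0.0], [0.0, 0.0, 0.0], [0.0, 0.0, 0.0], [0.0, 0.0, 0.0], [0, 0, 0], [0, 0, 0]]}
```

Call:
apply_moves(translation=[[0.049,0.0013,0.0338],[0.049,0.0013,0.0338],[0.049,0.0013,0.0338],[0.049,0.0013,0.0338],[0.049,0.0013,0.0338],[0.049,0.0013,0.0338],[0,0,0]], rot=[[0,0,0],[0,0,0],[0,0,0],[0,0,0],[0,0,0],[0,0,0],[0,0,0]])

```text
time: 11.12
eef_pos: [0.5523, -0.2236, 0.2521]
tool_rot: [-1.941, -1.831, -0.603]
wrist_force: [0.7, -0.5, -0.9]
finger_gap: 0.0402
```

Call:
apply_moves(translation=[[-0.0255,0,0.0371],[-0.0255,0,0.0371],[-0.0255,0,0.0371],[-0.0255,0,0.0371],[-0.0255,0,0.0371],[-0.0255,0,0.0371],[-0.0255,0,0.0371],[-0.0255,0,0.0371],[0,0,0],[0,0,0]], rot=[[0,0,0],[0,0,0],[0,0,0],[0,0,0],[0,0,0],[0,0,0],[0,0,0],[0,0,0],[0,0,0],[0,0,0]])

```text
time: 12.38
eef_pos: [0.5533, -0.228, 0.0703]
tool_rot: [-1.944, -1.827, -0.604]
wrist_force: [0.1, -0.8, -2.1]
finger_gap: 0.0403
```

```bash
python3 - <<'E'
from h import *
from fit2 import T
st=get_state(); print(st['eef_pos'].round(4),st['wrist_force'].round(1))
W=cams.get_image('wrist');D=cams.get_image('side');S=cams.get_image('scene')
for c,i in zip('wds',(W,D,S)): cv2.imwrite(f'pics/{c}4.png',i['image'])
n=np.array([.5558,-.2111,0,1.498]); 
cands=[c[:2].astype(int) for c in []]
def k(im,P,w,h,o):
    c=proj(im,P)[0].astype(int); x,y=max(c[0]-w//2,0),max(c[1]-h//2,0); print('crop',x,y); return cv2.resize(im['image'][y:y+h,x:x+w],o,interpolation=cv2.INTER_CUBIC)
c=bw(n,(0,0,.05))
cv2.imwrite('pics/i.png',np.vstack([np.hstack([k(D,c,80,60,(400,300)),k(S,c,80,60,(400,300))]),np.hstack([k(W,c,300,225,(400,300)),np.zeros((300,400,3),np.uint8)])]))
E
```

```text
[ 0.5533 -0.228   0.0703] [ 0.1 -0.8 -2.1]
crop 217 131
crop 152 150
crop 101 111
```

View pics/i.png

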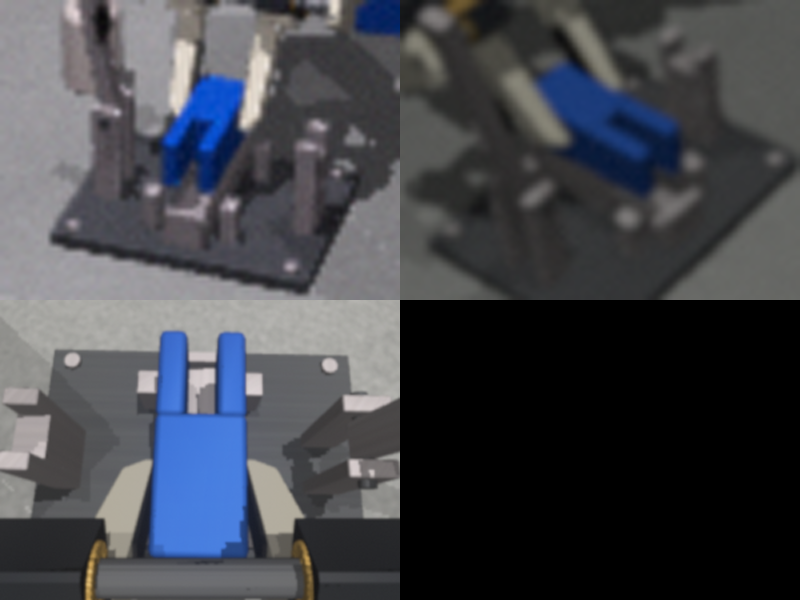

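```bash
python3 - <<'E'
from fit2 import T
from h import *
from scipy.optimize import least_squares
W=cams.get_image('wrist'); st=get_state(); e=st['eef_pos']; M=R.from_rotvec(st['tool_rot']).as_matrix()
c=lambda a:np.c_[np.array(a,float)[:,0]*.75+101,(np.array(a,float)[:,1]-300)*.75+111]
n=np.array([.5558,-.2111,0,1.498])
P=[(.075,.1,.012),(.075,-.1,.012)]; px=c([(55,350),(347,356)])
print('plate pred',((proj(W,T(n,P))-px)/.75).round(1).tolist())
r=least_squares(lambda p:(proj(W,T([p[0],p[1],0,p[2]],P))-px).ravel(),[n[0],n[1],n[3]]); print('nest now',r.x.round(4))
# catch / hinge top far corners and guide midline
for lab,q,z in (('guideL outer',(138,372),.044),('guideR outer',(262,374),.044),('stop mid',(202,352),.040)):
    w=onz(W,c([q])[0],z); d=w[:2]-n[:2]; a=n[3]; print(lab,'in nest',(np.cos(a)*d[0]+np.sin(a)*d[1]).round(4),(-np.sin(a)*d[0]+np.cos(a)*d[1]).round(4))
fp=[(.01,.02,.04),(.01,-.02,.04),(.05,.02,.04),(.05,.007,.04),(.05,-.007,.04),(.05,-.02,.04)]
fx=c([(155,413),(247,414),(162,334),(188,334),(219,335),(245,336)])
g=e-M[:,2]*.0188; t=T([g[0],g[1],0,1.506],[(.028,0,0)])[0]; p0=np.array([t[0],t[1],g[2]-.034,1.506])
f=lambda p:(proj(W,T(p,fp))-fx).ravel(); r=least_squares(f,p0); print('fork exp',p0.round(4),'fit',r.x.round(4),'res',np.abs(f(r.x)).max().round(1))
r=least_squares(lambda p:f([p[0],p[1],p0[2]-.001,p[2]]),p0[[0,1,3]]); print('fork zfix',r.x.round(4))
E
```

```text
plate pred [[-1.4, 0.7], [1.1, -2.3]]
nest now [ 0.5549 -0.2115  1.4868]
guideL outer in nest 0.0468 0.0365
guideR outer in nest 0.0463 -0.0355
stop mid in nest 0.0618 -0.0006
fork exp [ 0.5546 -0.2107  0.0519  1.506 ] fit [ 0.5558 -0.2121  0.0466  1.4819] res 1.4
fork zfix [ 0.5556 -0.214   1.4819]
```

The wrist close-up shows the guides' outer faces at ±36 mm, so the nest fit is centred. The fork sits over the pad within about 2 mm. Descending slowly.

Call:
apply_moves(translation=[[-0.0027,0,0.0046],[-0.0027,0,0.0046],[-0.0027,0,0.0046],[-0.0027,0,0.0046],[-0.0027,0,0.0046],[-0.0027,0,0.0046],[0,0,0],[0,0,0]], rot=[[0,0,0],[0,0,0],[0,0,0],[0,0,0],[0,0,0],[0,0,0],[0,0,0],[0,0,0]])

```text
time: 13.58
eef_pos: [0.5532, -0.2266, 0.0536]
tool_rot: [-1.944, -1.826, -0.603]
wrist_force: [0.3, 0.2, -1.1]
finger_gap: 0.04
```

Call:
apply_moves(translation=[[-0.0011,0,0.0017],[-0.0011,0,0.0017],[-0.0011,0,0.0017],[-0.0006,0,0.0008],[0,0,0],[0,0,0]], rot=[[0,0,0],[0,0,0],[0,0,0],[0,0,0],[0,0,0],[0,0,0]])

```text
time: 14.32
eef_pos: [0.5531, -0.2265, 0.0501]
tool_rot: [-1.944, -1.826, -0.603]
wrist_force: [0.3, 0.8, -1.0]
finger_gap: 0.04
```

Call:
apply_moves(translation=[[-0.0006,0,0.0008],[-0.0006,0,0.0008],[0,0,0],[0,0,0]], rot=[[0,0,0],[0,0,0],[0,0,0],[0,0,0]])

```text
time: 14.82
eef_pos: [0.5531, -0.2266, 0.049]
tool_rot: [-1.944, -1.826, -0.603]
wrist_force: [-1.1, 0.7, -1.8]
finger_gap: 0.04
```

Call:
apply_moves(translation=[[-0.0006,0,0.0008],[-0.0006,0,0.0008],[0,0,0],[0,0,0]], rot=[[0,0,0],[0,0,0],[0,0,0],[0,0,0]])

```text
time: 15.32
eef_pos: [0.5531, -0.2266, 0.0481]
tool_rot: [-1.944, -1.826, -0.603]
wrist_force: [-0.1, 0.5, -0.2]
finger_gap: 0.0397
```

Call:
apply_moves(translation=[[-0.0006,0,0.0008],[-0.0006,0,0.0008],[0,0,0],[0,0,0]], rot=[[0,0,0],[0,0,0],[0,0,0],[0,0,0]])

```text
time: 15.82
eef_pos: [0.5531, -0.2266, 0.048]
tool_rot: [-1.943, -1.826, -0.604]
wrist_force: [-2.1, 0.5, 5.4]
finger_gap: 0.0399
```

Contact at 5.4 N, at the expected height of the pad. Letting go.

Call:
apply_moves(translation=[[0,0,0],[0,0,0],[0,0,0],[0,0,0],[0,0,0]], rot=[[0,0,0],[0,0,0],[0,0,0],[0,0,0],[0,0,0]], claw=0.62)

```text
time: 16.45
eef_pos: [0.5531, -0.2266, 0.0469]
tool_rot: [-1.943, -1.826, -0.603]
wrist_force: [-0.2, 1.0, -0.3]
finger_gap: 0.0579
```

Call:
apply_moves(translation=[[0,0,-0.02],[0,0,-0.03],[0,0,-0.05],[0,0,-0.05],[0,0,-0.05],[0,0,-0.05],[0,0,-0.05],[0,0,-0.05],[0,0,0]], rot=[[0,0,0],[0,0,0],[0,0,0],[0,0,0],[0,0,0],[0,0,0],[0,0,0],[0,0,0],[0,0,0]])

```text
time: 17.58
eef_pos: [0.5471, -0.3276, 0.1935]
tool_rot: [-1.948, -1.829, -0.604]
wrist_force: [-0.8, -0.6, -0.4]
finger_gap: 0.0576
```

```bash
python3 - <<'E'
from h import *
st=get_state(); print(st['eef_pos'].round(4),st['qpos'].round(2))
W=cams.get_image('wrist');D=cams.get_image('side');S=cams.get_image('scene')
for c,i in zip('wds',(W,D,S)): cv2.imwrite(f'pics/{c}5.png',i['image'])
k=lambda im,x,y,w,h,o:cv2.resize(im['image'][y:y+h,x:x+w],o,interpolation=cv2.INTER_CUBIC)
cv2.imwrite('pics/j.png',np.vstack([np.hstack([k(D,205,100,100,75,(400,300)),k(S,145,140,100,75,(400,300))]),np.hstack([k(W,100,0,320,240,(400,300)),k(W,0,0,512,384,(400,300))])]))
E
```

```text
[ 0.5471 -0.3276  0.1935] [-0.93  0.69  1.07  0.39  1.84 -0.85]
```

View pics/j.png

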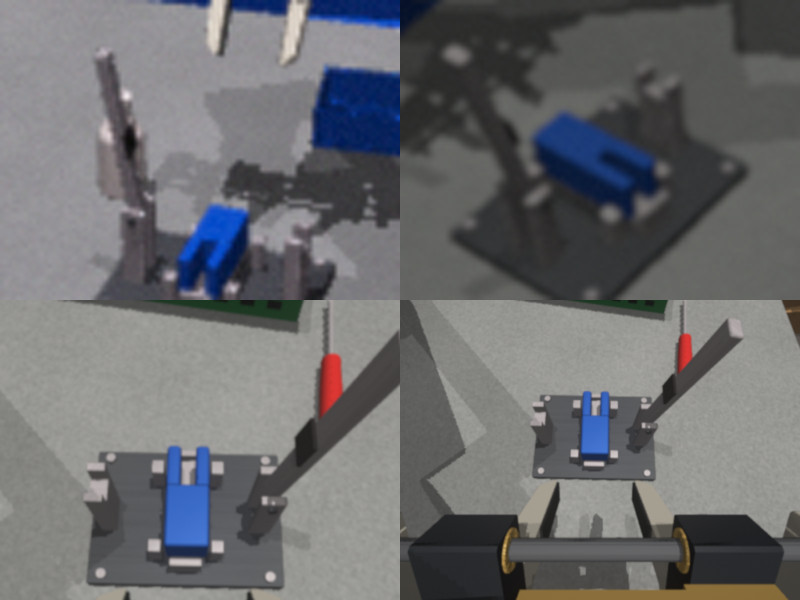

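The housing lies flat between the guides and stops in all three views, with the latch still open at about 1.77 rad. Next, close the fingers, go behind the arm on the nest's -y side with a vertical tool, and sweep it shut.

```bash
cat >> h.py <<'E'
N=np.array([.5556,-.2111,0,1.497]); 
_a=N[3]-np.pi/2; MV=np.c_[[np.cos(_a),np.sin(_a),0],[np.sin(_a),-np.cos(_a),0],[0,0,-1.]]
E
python3 - <<'E'
from fk import *
for p in ((0,-.155,.29),(0,-.155,.2),(0,.05,.086)): print(bw(N,p).round(3),ik(bw(N,p),MV,[-.5,.6,1.2,.1,1.3,1.1]))
print(np.linalg.det(MV)); st=get_state(); M0=R.from_rotvec(st['tool_rot']).as_matrix()
v=st['eef_pos']+[0.0,0,.1]; plan(v,M0,2); plan(bw(N,(-.02,-.155,.29)),MV,14,2,p0=v,M0=M0)
E
```

```text
[ 0.71  -0.223  0.29 ] (array([-0.45,  0.66,  0.72, -0.  ,  1.76,  1.19]), np.float64(0.0))
[ 0.71  -0.223  0.2  ] (array([-0.45,  0.65,  0.97,  0.  ,  1.53,  1.19]), np.float64(0.0))
[ 0.506 -0.207  0.086] (array([-0.59,  0.34,  1.76, -0.  ,  1.03,  1.05]), np.float64(0.0))
1.0
n 2
{"translation": [[0.0566, 0.0, -0.0824], [0.0566, 0.0, -0.0824]], "rot": [[-0.0, -0.0, -0.0], [-0.0, -0.0, -0.0]]}
n 14
{"translation": [[0.0108, 0.0224, 0.0076], [0.0134, 0.0208, 0.0079], [0.0159, 0.0189, 0.0081], [0.0181, 0.0168, 0.0081], [0.0201, 0.0144, 0.008], [0.0218, 0.0119, 0.0078], [0.0232, 0.0092, 0.0074], [0.0243, 0.0063, 0.0068], [0.025, 0.0034, 0.0062], [0.0254, 0.0004, 0.0054], [0.0255, -0.0025, 0.0045], [0.0252, -0.0054, 0.0035]], "rot": [[-0.0054, -0.0053, 0.0174], [-0.0054, -0.0053, 0.0174], [-0.0054, -0.0053, 0.0174], [-0.0054, -0.0053, 0.0174], [-0.0054, -0.0053, 0.0174], [-0.0054, -0.0053, 0.0174], [-0.0054, -0.0053, 0.0174], [-0.0054, -0.0053, 0.0174], [-0.0054, -0.0053, 0.0174], [-0.0054, -0.0053, 0.0174], [-0.0054, -0.0053, 0.0174], [-0.0054, -0.0053, 0.0174]]}
{"translation": [[0.0245, -0.0082, 0.0024], [0.0235, -0.0109, 0.0013], [0, 0, 0], [0, 0, 0]], "rot": [[-0.0054, -0.0053, 0.0174], [-0.0054, -0.0053, 0.0174], [0, 0, 0], [0, 0, 0]]}
```

Call:
apply_moves(translation=[[0.0566,0,-0.0824],[0.0566,0,-0.0824],[0,0,0]], rot=[[0,0,0],[0,0,0],[0,0,0]], claw=0, newtons=15)

```text
time: 18.1
eef_pos: [0.5476, -0.3254, 0.295]
tool_rot: [-1.946, -1.833, -0.604]
wrist_force: [0.7, -0.3, -0.7]
finger_gap: 0.0323
```

Call:
apply_moves(translation=[[0.0108,0.0224,0.0076],[0.0134,0.0208,0.0079],[0.0159,0.0189,0.0081],[0.0181,0.0168,0.0081],[0.0201,0.0144,0.008],[0.0218,0.0119,0.0078],[0.0232,0.0092,0.0074],[0.0243,0.0063,0.0068],[0.025,0.0034,0.0062],[0.0254,0.0004,0.0054],[0.0255,-0.0025,0.0045],[0.0252,-0.0054,0.0035]], rot=[[-0.0054,-0.0053,0.0174],[-0.0054,-0.0053,0.0174],[-0.0054,-0.0053,0.0174],[-0.0054,-0.0053,0.0174],[-0.0054,-0.0053,0.0174],[-0.0054,-0.0053,0.0174],[-0.0054,-0.0053,0.0174],[-0.0054,-0.0053,0.0174],[-0.0054,-0.0053,0.0174],[-0.0054,-0.0053,0.0174],[-0.0054,-0.0053,0.0174],[-0.0054,-0.0053,0.0174]])

```text
time: 19.6
eef_pos: [0.6854, -0.2537, 0.2885]
tool_rot: [-3.066, -0.216, -0.105]
wrist_force: [1.0, -0.9, -0.7]
finger_gap: 0.0004
```

Call:
apply_moves(translation=[[0.0245,-0.0082,0.0024],[0.0235,-0.0109,0.0013],[0,0,0],[0,0,0]], rot=[[-0.0054,-0.0053,0.0174],[-0.0054,-0.0053,0.0174],[0,0,0],[0,0,0]])

```text
time: 20.1
eef_pos: [0.7083, -0.2429, 0.2893]
tool_rot: [-3.137, 0.114, -0.002]
wrist_force: [0.3, -0.8, -0.2]
finger_gap: 0.0003
```

```bash
python3 - <<'E'
from h import *
st=get_state(); print(st['eef_pos'].round(4),st['qpos'].round(2),st['finger_gap'],st['time'])
print('rot err',(R.from_rotvec(st['tool_rot']).inv()*R.from_matrix(MV)).as_rotvec().round(3))
p=bw(N,(0,-.155,.2)); plan(p,MV,4,2)
H=np.array([-.075,.08]); rho=.125; w=.0075
pts=[p]; al=np.r_[1.75,np.arange(1.6,-.01,-.1),-.03]
for a in al:
    d=np.array([np.cos(a),np.sin(a)]); n=np.array([-d[1],d[0]]); c=H+rho*d+.006*n; pts.append(bw(N,(0,c[0]-w,c[1])))
tr=[(MV.T@(b-a)/.5).round(4) for a,b in zip(pts,pts[1:])]
for a,t,q in zip(al,tr,pts[1:]): print(round(a,2),[t[0],0,t[2]],q.round(3))
E
```

```text
[ 0.7083 -0.2429  0.2893] [-0.48  0.62  0.81  0.    1.71  1.16] 0.00033293660327788624 20.1
rot err [-0.002 -0.001  0.001]
n 4
{"translation": [[0.0001, -0.0101, 0.0447], [0.0002, -0.0101, 0.0447], [0.0002, -0.0102, 0.0446], [0.0002, -0.0102, 0.0446], [0, 0, 0], [0, 0, 0]], "rot": [[-0.0001, -0.0, 0.0], [-0.0001, -0.0, 0.0], [-0.0001, -0.0, 0.0], [-0.0001, -0.0, 0.0], [0, 0, 0], [0, 0, 0]]}
1.75 [np.float64(-0.0886), 0, np.float64(-0.0039)] [ 0.666 -0.219  0.202]
1.6 [np.float64(-0.0371), 0, np.float64(-0.0057)] [ 0.647 -0.218  0.205]
1.5 [np.float64(-0.025), 0, np.float64(-0.0007)] [ 0.635 -0.217  0.205]
1.4 [np.float64(-0.025), 0, np.float64(0.0018)] [ 0.623 -0.216  0.204]
1.3 [np.float64(-0.0246), 0, np.float64(0.0043)] [ 0.61  -0.215  0.202]
1.2 [np.float64(-0.0241), 0, np.float64(0.0067)] [ 0.598 -0.214  0.199]
1.1 [np.float64(-0.0233), 0, np.float64(0.0091)] [ 0.587 -0.213  0.194]
1.0 [np.float64(-0.0223), 0, np.float64(0.0114)] [ 0.576 -0.213  0.188]
0.9 [np.float64(-0.021), 0, np.float64(0.0136)] [ 0.565 -0.212  0.182]
0.8 [np.float64(-0.0196), 0, np.float64(0.0156)] [ 0.555 -0.211  0.174]
0.7 [np.float64(-0.0179), 0, np.float64(0.0175)] [ 0.546 -0.21   0.165]
0.6 [np.float64(-0.0161), 0, np.float64(0.0192)] [ 0.538 -0.21   0.156]
0.5 [np.float64(-0.0141), 0, np.float64(0.0207)] [ 0.531 -0.209  0.145]
0.4 [np.float64(-0.0119), 0, np.float64(0.022)] [ 0.525 -0.209  0.134]
0.3 [np.float64(-0.0097), 0, np.float64(0.0231)] [ 0.521 -0.209  0.123]
0.2 [np.float64(-0.0073), 0, np.float64(0.0239)] [ 0.517 -0.208  0.111]
0.1 [np.float64(-0.0049), 0, np.float64(0.0245)] [ 0.514 -0.208  0.098]
-0.0 [np.float64(-0.0024), 0, np.float64(0.0249)] [ 0.513 -0.208  0.086]
-0.03 [np.float64(-0.0002), 0, np.float64(0.0075)] [ 0.513 -0.208  0.082]
```

Call:
apply_moves(translation=[[0,-0.01,0.0447],[0,-0.01,0.0447],[0,-0.01,0.0447],[0,-0.01,0.0447],[0,0,0],[0,0,0]], rot=[[0,0,0],[0,0,0],[0,0,0],[0,0,0],[0,0,0],[0,0,0]])

```text
time: 20.85
eef_pos: [0.7106, -0.2239, 0.2025]
tool_rot: [-3.139, 0.118, -0.007]
wrist_force: [0.0, 0.2, 0.0]
finger_gap: 0.0005
```

Call:
apply_moves(translation=[[-0.03,0,-0.001],[-0.03,0,-0.001],[-0.0285,0,-0.002],[-0.0185,0,-0.003],[-0.0185,0,-0.003],[-0.025,0,-0.0007],[-0.025,0,0.0018],[0,0,0]], rot=[[0,0,0],[0,0,0],[0,0,0],[0,0,0],[0,0,0],[0,0,0],[0,0,0],[0,0,0]])

```text
time: 21.85
eef_pos: [0.6217, -0.2161, 0.2053]
tool_rot: [-3.138, 0.118, -0.002]
wrist_force: [0.5, -1.0, -0.1]
finger_gap: -0.0002
```

Call:
apply_moves(translation=[[-0.0246,0,0.0043],[-0.0241,0,0.0067],[-0.0233,0,0.0091],[-0.0223,0,0.0114],[-0.021,0,0.0136],[-0.0196,0,0.0156],[-0.0179,0,0.0175],[-0.0161,0,0.0192]], rot=[[0,0,0],[0,0,0],[0,0,0],[0,0,0],[0,0,0],[0,0,0],[0,0,0],[0,0,0]])

```text
time: 22.85
eef_pos: [0.5383, -0.21, 0.1559]
tool_rot: [-3.138, 0.118, -0.004]
wrist_force: [0.3, 0.3, 1.3]
finger_gap: 0.0006
```

```bash
python3 - <<'E'
from h import *
st=get_state(); print(st['eef_pos'].round(4),st['wrist_force'].round(1))
D=cams.get_image('side');S=cams.get_image('scene')
k=lambda im,x,y,w,h,o:cv2.resize(im['image'][y:y+h,x:x+w],o,interpolation=cv2.INTER_CUBIC)
cv2.imwrite('pics/k.png',np.hstack([k(D,205,100,100,75,(400,300)),k(S,145,140,100,75,(400,300))]))
E
```

```text
[ 0.5383 -0.21    0.1559] [0.3 0.3 1.3]
```

View pics/k.png

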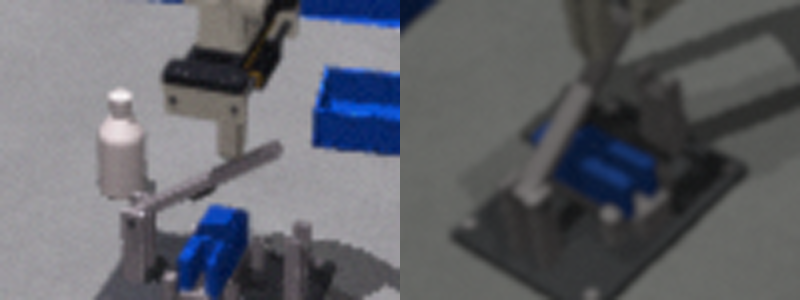

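The side view shows the arm being carried by the fingertip, now at about 0.6 rad and heading for the catch. Continuing down.

Call:
apply_moves(translation=[[-0.0141,0,0.0207],[-0.0119,0,0.022],[-0.0097,0,0.0231],[-0.0073,0,0.0239],[-0.0025,0,0.0122],[-0.0024,0,0.0122],[-0.0012,0,0.0125],[-0.0012,0,0.0124],[0,0,0]], rot=[[0,0,0],[0,0,0],[0,0,0],[0,0,0],[0,0,0],[0,0,0],[0,0,0],[0,0,0],[0,0,0]])

```text
time: 24.08
eef_pos: [0.5143, -0.208, 0.0867]
tool_rot: [-3.138, 0.118, -0.005]
wrist_force: [-0.2, 0.6, 0.5]
finger_gap: 0.0006
```

Call:
apply_moves(translation=[[0,0,0.002],[0,0,0.002],[0,0,0]], rot=[[0,0,0],[0,0,0],[0,0,0]])

```text
time: 24.45
eef_pos: [0.5145, -0.2081, 0.0862]
tool_rot: [-3.139, 0.118, -0.006]
wrist_force: [-2.5, 1.3, 8.1]
finger_gap: 0.0009
```

Call:
apply_moves(translation=[[0,0,0.002],[0,0,0.002],[0,0,0]], rot=[[0,0,0],[0,0,0],[0,0,0]])

```text
time: 24.82
eef_pos: [0.5145, -0.2082, 0.086]
tool_rot: [3.139, -0.117, 0.007]
wrist_force: [-6.7, 3.5, 20.6]
finger_gap: 0.0003
```

The latch is hard home: top at 86 mm and 20 N of resistance. Backing off straight up.

Call:
apply_moves(translation=[[0,0,-0.01],[0,0,-0.04],[0,0,-0.08],[0,0,-0.08],[0,0,-0.08],[0,0,0],[0,0,0],[0,0,0],[0,0,0]], rot=[[0,0,0],[0,0,0],[0,0,0],[0,0,0],[0,0,0],[0,0,0],[0,0,0],[0,0,0],[0,0,0]])

```text
time: 25.95
eef_pos: [0.5133, -0.2079, 0.2267]
tool_rot: [-3.137, 0.118, -0.001]
wrist_force: [-1.1, -0.4, -0.0]
finger_gap: 0.0008
```

```bash
python3 - <<'E'
from h import *
st=get_state(); print(st['eef_pos'].round(4),st['wrist_force'].round(1),st['time'])
D=cams.get_image('side');S=cams.get_image('scene')
k=lambda im,x,y,w,h,o:cv2.resize(im['image'][y:y+h,x:x+w],o,interpolation=cv2.INTER_CUBIC)
cv2.imwrite('pics/l.png',np.vstack([np.hstack([k(D,205,100,100,75,(400,300)),k(S,145,140,100,75,(400,300))]),np.hstack([k(D,130,100,200,150,(400,300)),k(S,100,100,280,210,(400,300))])]))
print('closed tip px side/scene crop',((proj(D,bw(N,(0,.085,.086)))-[205,100])*4).round(),((proj(S,bw(N,(0,.085,.086)))-[145,140])*4).round())
E
```

```text
[ 0.5133 -0.2079  0.2267] [-1.1 -0.4 -0. ] 25.95
closed tip px side/scene crop [[299. 231.]] [[255.  71.]]
```

View pics/l.png

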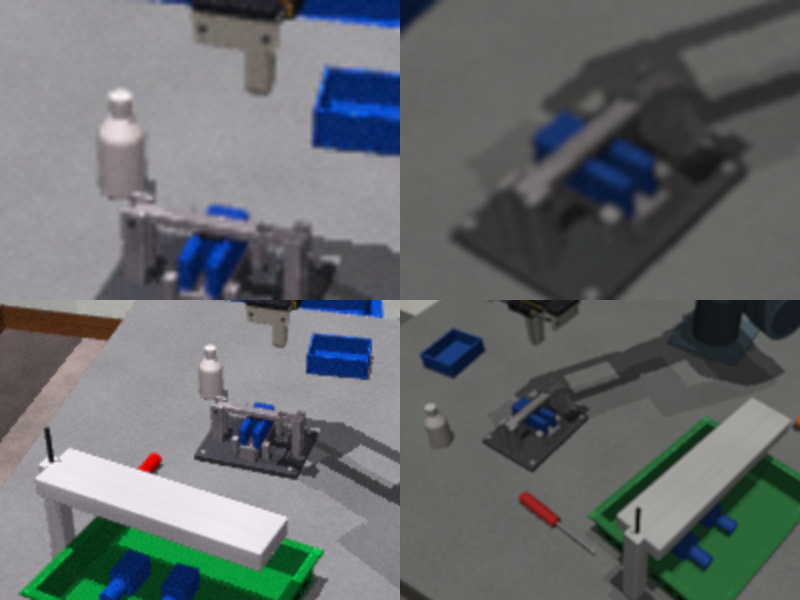

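The side view shows the arm lying level over the housing, with its end in the catch at about crop (299,231), as predicted. Both plugs are in the basket, the bystanders are in place, and the gripper is clear.

```bash
python3 -c "
from h import *
print(job.job_done())"
```

```text
the job is handed in; nothing more can be done
None
```

The forked housing is on the nest's pad with the latch closed over it, and I handed the job in at about 26 s of the 64 s allowed. No verdict was reported.

- **Picking:** I reached in under the lamp from the basket's -x side with the tool leaning 0.6 rad, and gripped the body (fingers stopped at 40.3 mm). I drew it back below the bar, and the force readings after those moves showed no sign of a hit.
- **Placing:** I set it down on the pad with about 5 N of contact and let go. The latch was still open at about 1.77 rad.
- **Latching:** I pushed the arm round its arc with closed fingers and pressed until it resisted with 20 N, its top at 86 mm as given for closed.
- **Last checks:** The last picture shows the latch level with its end in the catch and the housing under it. Both plugs are in the basket, the bystanders look unmoved, and the gripper is well clear at 0.227 m.
- **Disagreements:**
  - The first nest position, from the fixed cameras, was about 6 mm off the wrist camera's, so I used the wrist camera's.
  - The camera put the held housing 2–5 mm away from where the grip implied.
  - One basket corner in the first fit was hidden and missed by about 20 pixels.
- **Pictures:** I viewed 12, two over the budget, to check the latch.

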